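# Clip a crimped coin cartridge out of the die

## Task

In the cash room, a freshly crimped coin cartridge lies in the open crimping die. Lift it out of the die cavity, carry it to the clip rack and push it down past the sprung jaw until it lies fully home in both forks and the jaw has sprung shut over it, then let go. Do not drop it, and leave the mug, tape dispenser and stamp where they stand.

Things in the scene. Friction and masses are not known exactly. Their poses are not given: they have to be found in the camera images.
- cartridge: Coin cartridge: closed bare-aluminium tube, 28 mm diameter, 130 mm long, with a rolled collar 34 mm in diameter and 8 mm long at each end; 0.2 to 0.4 kg. Origin at its middle, on its axis; y runs along the tube, which may be rolled about y. It starts lying level in the die cavity, axis 36 mm above the table. Grip it across its middle.
- die: Dark steel crimping die, fixed, open like a book. Lower half 110 x 190 mm, 44 mm high; its cavity runs along y. A 66 mm wide finger slot crosses its middle along x: floor 8 mm above the table, but for a rib 18 mm wide, 22 mm high under the tube. The empty upper half lies flat on the +x side (to x = 139 mm, 28 mm high). Origin: on the table under the middle of the lower half's cavity, z up.
- rack: Grey clip rack, fixed: base plate 100 x 125 x 8 mm, two upright forks 12 mm thick, 42 mm either side of the middle along y (72 mm clear between for the fingers; 96 mm over both, fits between the collars, 114 mm apart). Slots 31 mm wide, open upward, floor 31 mm above the table; -x prongs 53 mm high, then flared to 69 mm. Origin: on the table under its middle; y along the seated tube, z up.
- rack_seat (a point): Where the cartridge's middle must be when fully home: midway between the two forks, 45 mm above the table. Axes as the rack.
- jaw (a joint): Sprung jaw on the rack's +x side: two steel arms, one at each fork, on a hinge bar along y (x = 28 mm, 14 mm above the table); their sloping nylon tips overhang the slots, 57 to 77 mm above the table. 0 rad = shut (held by its spring), positive = swung out to +x, at most 0.5. A tube pushed straight down opens it some 0.11 rad with 5 to 10 N, and it springs back over the seated tube.
- mug: White mug, 80 mm wide, 92 mm tall, between the die and the rack, farther from the robot. Origin at its underside. Leave alone.
- tape_dispenser: Black tape dispenser, 60 x 140 mm, 80 mm tall, at the left. Origin at its underside. Leave alone.
- stamp: Black and grey self-inking stamp, 75 x 45 mm, 72 mm tall, at the right. Origin at its underside. Leave alone.
There are look-alikes about, which are no part of the job. Leave any brown or green look-alike of the rack alone. Of the things like the cartridge, leave any that is orange; of the rest the smaller one is meant.

How it is judged (in metres and radians):
On the way:
1. the cartridge is lifted clear of the die (height (world z) of cartridge above 0.08 m and contact force between cartridge and die below 0.1 N), for 0.2 s.
At the end, for the whole second after the job is handed in: The cartridge lies at rest, released, in both forks: its middle within 4 mm sideways, 11 mm lengthways and 2.5 mm in height of the seat point, its axis within 0.07 rad of the rack's, and the jaw shut over it (below 0.05 rad) (x of cartridge in the frame of rack_seat between -0.004 and 0.004 m and y of cartridge in the frame of rack_seat between -0.011 and 0.011 m and z of cartridge in the frame of rack_seat between -0.004 and 0.0025 m and angle between the y axis of cartridge and the y axis of rack, either way round below 0.07 rad and value of joint jaw below 0.05 rad and linear speed of cartridge below 0.02 m/s); the robot touches nothing.
It fails at once if the cartridge is dropped (falls freely) (linear speed of cartridge above 0.5 m/s and contact force between cartridge and anything else below 0.05 N).
It fails at once if the mug is moved more than 20 mm (distance of mug from where it was at the start of the episode above 0.02 m).
It fails at once if the tape dispenser is moved more than 20 mm (distance of tape_dispenser from where it was at the start of the episode above 0.02 m).
It fails at once if the stamp is moved more than 20 mm (distance of stamp from where it was at the start of the episode above 0.02 m).
It also fails if it takes over 45 s, if anything falls off the work surface, if the arm or the gripper's body presses on something with over 40 N, if the wrist force passes 120 N, or if a joint passes its speed limit or range.

## Robot

A 6-joint arm with a two-finger parallel gripper is mounted at the origin on the work surface. World frame = base frame: x ahead of the robot, y to its left, z up, the work surface at z = 0. Lengths are in mm, angles in rad, forces in N, time in s.
With the tool pointing down it reaches from about 275 to 750 mm from the base axis. Payload 10.2 kg.
Tool frame: the origin (TCP) lies at the very end of the fingers, on their centre line; the grasp point (between the pads) lies 19 mm behind it; z points along the fingers, y is the line along which they close (so a half turn about z gives the same grasp; the last joint's range is limited). The gripper opens to 85 mm and grips with 20 to 120 N. Pads are 22 mm wide; open, the fingers measure 114 mm over their backs; the gripper's body (76 mm by 85 mm) begins 54 mm behind the grasp point. The pads swing forward as they close: fully open they stand 13 mm farther back than shut.
Start: joints at [0.946, 0.313, 1.498, -0, 1.331, -0.223], TCP at [205.328, 483.189, 231.294] pointing down, gripper open.
Joint ranges: [-2.94, 2.94], [-0.97, 2.17], [0.19, 2.56], [-1.23, 4.37], [0.02, 3.11], [-2.88, 2.88]. Speed limits (rad/s): [2.39, 2.39, 3.01, 3.14, 3.14, 3.14].

## Interface

Orientations are given as a rotation vector (axis times angle).
In Python, from workcell import manip gives the robot as it stands.
- The arm moves only by the tool drive_tool, never from a script. Its argument "moves" is a list of rows, each an object of numbers: "tx", "ty", "tz": the shift along the world's x, y, z in mm; "ax", "ay", "az": the turn, a rotation vector about the world's x, y, z in degrees; "gripper": the opening, from 0 (shut) to 1 (fully open). A call has 1 to 5 rows; each row shifts and turns the commanded pose from where the row before left it; what a row does not reach is not made up. A row lasts 1/12 s, in which the tool goes at most 41.7 mm and 7.16 degrees, less where a joint would pass 70% of its speed; a pose out of reach is approached as far as the arm can. A call is refused whole if a number of a shift passes 41.7 or a number of a turn 7.16, either way. A call with a gripper value outside its range is refused whole. The fingers move at their own pace and stop on an object; the grip force is fixed at half the most. Time passes only in rows, so rows that do not move let the fingers close. It gives the time, the measured TCP pose, the force, the opening and the grip force at its end, in the units of the state.
- manip.get_state(): the state, without advancing time (a new reading comes with each control period).
- manip.snapshot(name): name is "side" or "top"; returns a dict with "frame" (480x640x3 uint8, red, green, blue), "z_map" (480x640 float32, mm along the optical axis (not along the pixel's ray), 0 where there is no reading), "fx", "fy", "cx", "cy" (pixels), "pose" (4x4, takes a point from camera to world coordinates). Camera axes: x right, y down, z forward; pixel columns grow to the right and rows downward; lengths in mm; the calibration is good to about 2 mm. A picture is of the moment at which its call begins.
- manip.finish_job(): hands the job in; it is judged then, once.
The state is a dict: "time_s": time; "joints": joint angles; "qvel": joint speeds; "joint_efforts": joint torques, N m; "ee_pos": TCP position; "tcp_rot": TCP orientation; "force": force on the tool from outside, world axes, zero at the start; "wrist_torque": the same for the moment, N m; "opening": opening from 0.0 (shut) to 1.0 (fully open); "finger_force": force on a finger pad.
Only numpy, scipy, OpenCV 4.12 (cv2) and the standard library are available. Lean on these libraries where they do the work, as an engineer would, in place of code of your own. Each camera call takes 0.05 s, during which the arm holds its last target. There are 200 camera calls.

## Working session

There is one attempt and no reset: what is moved stays moved. The work goes in short steps, Python scripts to look and compute and a tool call to move; the robot and the scene stay as the last step left them, time stands still between calls to the robot, and variables do not carry over. Pictures are saved under pics/ and viewed, at most 10 in all, crops included, and the job is handed in when it is done.

Besides the shell and the picture viewer there is one more tool, called after "Call:" as name(argument=value, ...), one argument or row to a line, values as JSON. drive_tool: Moves the arm, as the interface text tells. Its arguments: {"type":"object","properties":{"moves":{"type":"array"}},"required":["moves"]}

```bash
mkdir -p pics; cat > h.py <<'E'
from workcell import manip
import numpy as np, cv2
def snap(n,f=None):
    s=manip.snapshot(n)
    if f: cv2.imwrite(f,s["frame"][:,:,::-1])
    return s
def pts(s):
    v,u=np.mgrid[:480,:640]; z=s["z_map"]
    c=np.stack([(u-s["cx"])/s["fx"]*z,(v-s["cy"])/s["fy"]*z,z,np.ones_like(z)],-1)
    P=(c@np.array(s["pose"]).T)[...,:3]; P[z==0]=np.nan
    return P
E
python3 - <<'E'
from h import *
for n in("top","side"):
    s=snap(n,f"pics/{n}0.png"); np.savez(f"{n}0.npz",P=pts(s),f=s["frame"]); print(n,np.round(s["pose"],3),s["fx"],s["cx"],s["cy"])
print(manip.get_state())
E
```

```text
top [[-2.100000e-02 -9.930000e-01  1.160000e-01  3.901000e+02]
 [-1.000000e+00  2.100000e-02 -0.000000e+00  1.862000e+01]
 [-2.000000e-03 -1.160000e-01 -9.930000e-01  1.181023e+03]
 [ 0.000000e+00  0.000000e+00  0.000000e+00  1.000000e+00]] 470.7233662639353 312.91044379722234 240.79525182577908
side [[ 9.99000e-01 -2.60000e-02  4.20000e-02  4.55499e+02]
 [-4.70000e-02 -7.19000e-01  6.94000e-01 -7.92504e+02]
 [ 1.20000e-02 -6.95000e-01 -7.19000e-01  9.00173e+02]
 [ 0.00000e+00  0.00000e+00  0.00000e+00  1.00000e+00]] 474.1223201467102 323.1683286230559 244.38794391330367
{'time_s': 0.1, 'joints': array([ 9.45598354e-01,  3.13401406e-01,  1.49833961e+00, -1.73158384e-05,
        1.33097456e+00, -2.23424928e-01]), 'qvel': array([-0.00049235, -0.00015557, -0.0017583 , -0.00142714,  0.00084702,
        0.00151635]), 'joint_efforts': array([ 2.96974104e-03, -4.12899470e+01, -2.60142195e+01, -1.49032244e-04,
        3.08843577e-03,  5.01911217e-06]), 'ee_pos': array([205.19927127, 483.00248154, 230.79662369]), 'tcp_rot': array([-6.26771825e-01, -3.07797834e+00,  1.61811264e-03]), 'force': array([ 0.25837159, -0.26872003,  0.24585219]), 'wrist_torque': array([-0.01619051, -0.00546878, -0.0125761 ]), 'finger_force': 0.0, 'opening': 0.9992192833508111}
```

View pics/top0.png

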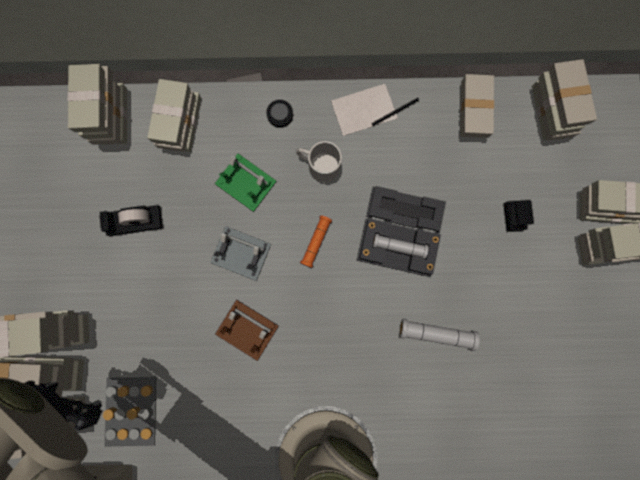

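View pics/side0.png

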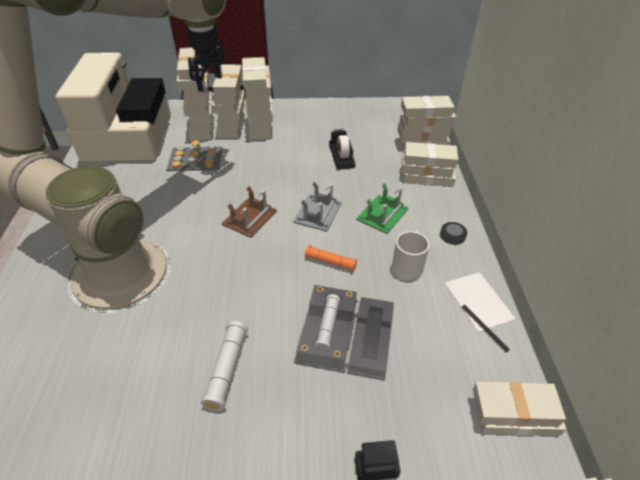

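Lookalikes in the top view: the orange tube is at (316,242), the long silver tube at (440,335), and the small silver tube in the die at (401,246), which is the target. Racks are green (246,182), brown (247,330) and grey (241,254), and the grey one is the target. I'll measure both and check with a crop.

```bash
python3 - <<'E'
from h import *
for n,rc,rr in(("top",(365,435,225,265),(205,280,220,285)),("side",(312,345,288,352),(288,348,175,235))):
    d=np.load(n+"0.npz");P=d["P"];f=d["f"];g=f.astype(int)
    u0,u1,v0,v1=rc
    m=np.zeros((480,640),bool);m[v0:v1,u0:u1]=True
    m&=(g.min(2)>105)&(P[...,2]>36)&(P[...,2]<70)&(g.max(2)-g.min(2)<30)
    nn,lab,st,cen=cv2.connectedComponentsWithStats(m.astype(np.uint8)); k=1+st[1:,4].argmax(); m=lab==k
    r=cv2.minAreaRect(P[m][:,:2].astype(np.float32)); q=P[m]
    print(n,"cart",m.sum(),r,"z",np.percentile(q[:,2],[2,50,98]))
    c=q[:,:2]-q[:,:2].mean(0); print(" mean",q[:,:2].mean(0),"dir",np.linalg.svd(c,full_matrices=False)[2][0])
    # die (dark) at z 40-50, lower half top; 
    u0,u1,v0,v1=(350,450,180,280) if n=="top" else (290,400,280,380)
    m=np.zeros((480,640),bool);m[v0:v1,u0:u1]=True
    d1=m&(abs(P[...,2]-44)<4)&(g.max(2)<100); print(" die lower",d1.sum(),cv2.minAreaRect(P[d1][:,:2].astype(np.float32)))
    u0,u1,v0,v1=rr
    m=np.zeros((480,640),bool);m[v0:v1,u0:u1]=True
    b=m&(abs(P[...,2]-8)<3); 
    b=cv2.morphologyEx(b.astype(np.uint8),cv2.MORPH_OPEN,np.ones((3,3)))>0
    print(" base",b.sum(),cv2.minAreaRect(P[b][:,:2].astype(np.float32)))
    for lo,hi in((45,57),(57,90)):
        t=m&(P[...,2]>lo)&(P[...,2]<hi); nn,lab,st,cen=cv2.connectedComponentsWithStats(t.astype(np.uint8))
        for k in range(1,nn):
            if st[k,4]>2: print("  z",lo,hi,st[k,4],cen[k].round(),P[lab==k].mean(0).round(1),f[lab==k].mean(0).round())
s=[cv2.imread("pics/top0.png")[215:290,200:285],cv2.imread("pics/side0.png")[170:245,280:365],cv2.imread("pics/top0.png")[205:280,360:445],cv2.imread("pics/side0.png")[285:360,285:370]]
s=[cv2.resize(x,(390,295),interpolation=cv2.INTER_CUBIC) for x in s]
cv2.imwrite("pics/crop1.png",np.vstack([np.hstack(s[:2]),np.hstack(s[2:])]))
E
```

```text
top cart 500 ((506.4501037597656, -195.03965759277344), (132.53407287597656, 24.89463996887207), 76.21598052978516) z [40.91325593 47.53940284 52.78274447]
 mean [ 506.32418849 -193.90338857] dir [0.24395162 0.9697874 ]
 die lower 1314 ((507.5722351074219, -193.00033569335938), (180.57131958007812, 100.43988800048828), 75.95611572265625)
 base 414 ((497.4228210449219, 191.90548706054688), (105.51710510253906, 98.79927062988281), 69.50787353515625)
  z 45 57 11 [218. 252.] [500.  247.5  54. ] [59. 59. 60.]
  z 45 57 10 [251. 264.] [468.1 168.9  53.6] [57. 58. 58.]
  z 57 90 40 [223. 237.] [534.2 233.4  68.1] [131. 128. 121.]
  z 57 90 39 [255. 250.] [501.6 155.9  69.1] [133. 129. 122.]
  z 57 90 25 [216. 254.] [494.5 249.8  63.7] [55. 55. 55.]
  z 57 90 25 [249. 267.] [462.3 172.4  64.7] [55. 56. 56.]
side cart 758 ((503.2681579589844, -198.05613708496094), (160.86703491210938, 38.4550666809082), 75.87061309814453) z [39.03794777 47.43188502 53.55076085]
 mean [ 502.94389185 -203.56861332] dir [-0.25291251 -0.96748915]
 die lower 367 ((505.1875, -197.61398315429688), (178.0586700439453, 97.35289764404297), 75.94403076171875)
 base 392 ((496.26739501953125, 191.6463623046875), (117.44635772705078, 98.9029541015625), 68.20529174804688)
  z 45 57 16 [316. 189.] [495.6 243.4  51.5] [108. 108. 105.]
  z 45 57 8 [331. 193.] [536.9 225.7  51.1] [119. 118. 112.]
  z 45 57 16 [306. 208.] [464.2 165.2  51. ] [93. 95. 92.]
  z 45 57 13 [321. 211.] [503.8 150.6  49.8] [108. 108. 105.]
  z 57 90 21 [315. 185.] [491.9 246.2  63.7] [105. 104. 101.]
  z 57 90 29 [330. 187.] [532.  229.   68.6] [155. 151. 143.]
  z 57 90 25 [304. 203.] [459.5 169.   64. ] [98. 97. 95.]
  z 57 90 35 [320. 206.] [500.6 151.   68.3] [137. 135. 129.]
```

View pics/crop1.png

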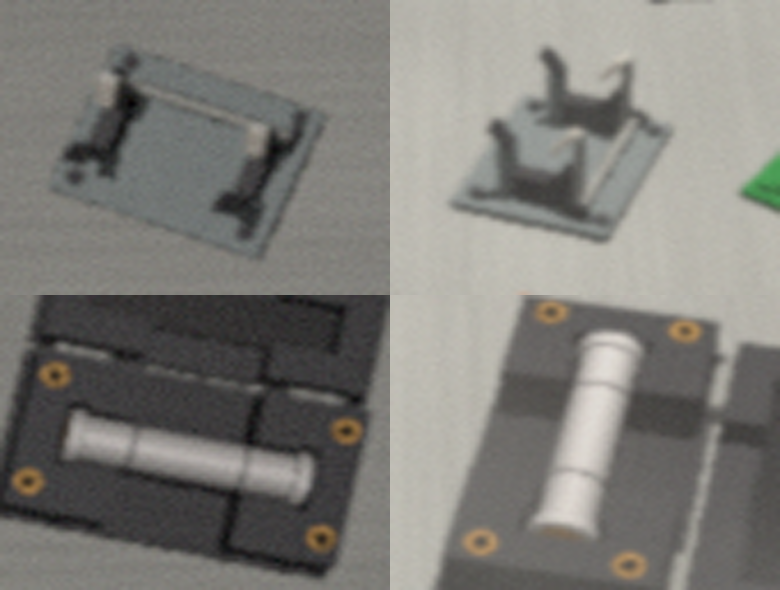

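The crop confirms the target is the short silver tube with collars, lying in the die across the finger slot. The grey rack's light jaw tips are on its far (+x) side. 

Estimates:
- Cartridge at about (505.5, -195.5), yaw -14°.
- Rack at about (499, 192), yaw -22.6°.

I'll move above the die now.

Call:
drive_tool(
  moves=[
    {"tx":15,"ty":-34,"az":-5,"gripper":0.75},
    {"tx":15,"ty":-34,"az":-5},
    {"tx":15,"ty":-34,"az":-5},
    {"tx":15,"ty":-34,"az":-5},
    {"tx":15,"ty":-34,"az":-5},
  ],
)

```text
invalid input
```

Call:
drive_tool(
  moves=[
    {"tx":15,"ty":-34,"az":-5},
    {"tx":15,"ty":-34,"az":-5},
    {"tx":15,"ty":-34,"az":-5},
    {"tx":15,"ty":-34,"az":-5},
    {"tx":15,"ty":-34,"az":-5},
  ],
)

```text
invalid input
```

Call:
drive_tool(
  moves=[
    {"tx":15,"ty":-34,"az":-5},
    {"tx":15,"ty":-34,"az":-5},
    {"tx":15,"ty":-34,"az":-5},
    {"tx":15,"ty":-34,"az":-5},
    {"tx":15,"ty":-34,"az":-5},
  ],
)

```text
invalid input
```

Call:
drive_tool(
  moves=[
    {"tx":15,"ty":-34,"az":-5},
    {"tx":15,"ty":-34,"az":-1},
    {"tx":15,"ty":-34},
    {"tx":15,"ty":-34},
    {"tx":15,"ty":-34},
  ],
)

```text
invalid input
```

Call:
drive_tool(
  moves=[
    {"tx":15,"ty":-34,"tz":0,"ax":0,"ay":0,"az":-5,"gripper":0.75},
    {"tx":15,"ty":-34,"tz":0,"ax":0,"ay":0,"az":-5,"gripper":0.75},
    {"tx":15,"ty":-34,"tz":0,"ax":0,"ay":0,"az":-5,"gripper":0.75},
    {"tx":15,"ty":-34,"tz":0,"ax":0,"ay":0,"az":-5,"gripper":0.75},
    {"tx":15,"ty":-34,"tz":0,"ax":0,"ay":0,"az":-5,"gripper":0.75},
  ],
)

```text
time_s: 0.52
ee_pos: [280.4, 311.6, 231.0]
tcp_rot: [-1.284, -2.867, 0.001]
force: [0.9, 0.1, 0.2]
opening: 0.747
finger_force: 0.0
```

Call:
drive_tool(
  moves=[
    {"tx":15,"ty":-34,"tz":0,"ax":0,"ay":0,"az":-5,"gripper":0.75},
    {"tx":15,"ty":-34,"tz":0,"ax":0,"ay":0,"az":-5,"gripper":0.75},
    {"tx":15,"ty":-34,"tz":0,"ax":0,"ay":0,"az":-5,"gripper":0.75},
    {"tx":15,"ty":-34,"tz":0,"ax":0,"ay":0,"az":-5,"gripper":0.75},
    {"tx":15,"ty":-34,"tz":0,"ax":0,"ay":0,"az":-5,"gripper":0.75},
  ],
)

```text
time_s: 0.93
ee_pos: [355.5, 141.5, 231.3]
tcp_rot: [-1.874, -2.521, -0.0]
force: [1.3, 0.5, 0.1]
opening: 0.749
finger_force: 0.0
```

Call:
drive_tool(
  moves=[
    {"tx":15,"ty":-34,"tz":0,"ax":0,"ay":0,"az":-5,"gripper":0.75},
    {"tx":15,"ty":-34,"tz":0,"ax":0,"ay":0,"az":-5,"gripper":0.75},
    {"tx":15,"ty":-34,"tz":0,"ax":0,"ay":0,"az":-5,"gripper":0.75},
    {"tx":15,"ty":-34,"tz":0,"ax":0,"ay":0,"az":-5,"gripper":0.75},
    {"tx":15,"ty":-34,"tz":0,"ax":0,"ay":0,"az":-5,"gripper":0.75},
  ],
)

```text
time_s: 1.35
ee_pos: [430.5, -28.7, 231.2]
tcp_rot: [-2.376, -2.055, 0.0]
force: [-0.2, 0.6, 0.4]
opening: 0.752
finger_force: 0.0
```

Call:
drive_tool(
  moves=[
    {"tx":15,"ty":-34,"tz":0,"ax":0,"ay":0,"az":-5,"gripper":0.75},
    {"tx":15,"ty":-34,"tz":0,"ax":0,"ay":0,"az":-1,"gripper":0.75},
    {"tx":15,"ty":-34,"tz":0,"ax":0,"ay":0,"az":0,"gripper":0.75},
    {"tx":15,"ty":-34,"tz":0,"ax":0,"ay":0,"az":0,"gripper":0.75},
    {"tx":15,"ty":-33,"tz":0,"ax":0,"ay":0,"az":0,"gripper":0.75},
  ],
)

```text
time_s: 1.77
ee_pos: [505.6, -197.7, 230.9]
tcp_rot: [-2.476, -1.933, 0.0]
force: [-0.4, 0.6, 0.1]
opening: 0.752
finger_force: 0.0
```

Call:
drive_tool(
  moves=[
    {"tx":0,"ty":0,"tz":-35,"ax":0,"ay":0,"az":0,"gripper":0.75},
    {"tx":0,"ty":0,"tz":-35,"ax":0,"ay":0,"az":0,"gripper":0.75},
    {"tx":0,"ty":0,"tz":-35,"ax":0,"ay":0,"az":0,"gripper":0.75},
    {"tx":0,"ty":0,"tz":0,"ax":0,"ay":0,"az":0,"gripper":0.75},
    {"tx":0,"ty":0,"tz":0,"ax":0,"ay":0,"az":0,"gripper":0.75},
  ],
)

```text
time_s: 2.18
ee_pos: [504.9, -195.5, 125.9]
tcp_rot: [-2.474, -1.932, 0.001]
force: [0.0, -0.1, 1.1]
opening: 0.749
finger_force: 0.0
```

```bash
python3 - <<'E'
from h import *
s1=snap("top");s2=snap("side")
st=manip.get_state();print(st["ee_pos"],st["tcp_rot"],st["joints"])
a=s1["frame"][200:290,350:455];b=s2["frame"][255:385,275:400]
o=np.hstack([cv2.resize(a,(400,400)),cv2.resize(b,(400,400))])
cv2.imwrite("pics/c2.png",o[:,:,::-1])
E
```

```text
[ 506.28320201 -196.32399855  128.53084208] [2.47333592e+00 1.93202495e+00 1.63693311e-03] [-5.85773649e-01  4.51156027e-01  1.58271343e+00  8.64091848e-06
  1.10444901e+00 -3.41252230e-01]
```

View pics/c2.png

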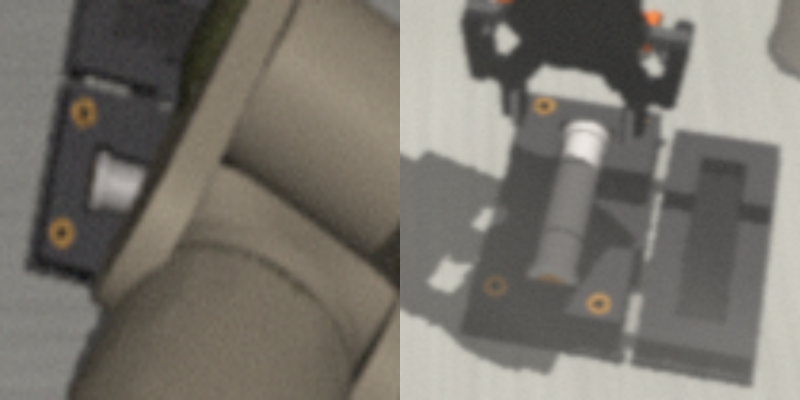

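The fingers straddle the tube squarely over the finger slot, with one finger at about (510,100) and the other at about (640,120) in the side crop. Descending.

Call:
drive_tool(
  moves=[
    {"tx":0,"ty":0,"tz":-30,"ax":0,"ay":0,"az":0,"gripper":0.75},
    {"tx":0,"ty":0,"tz":-30,"ax":0,"ay":0,"az":0,"gripper":0.75},
    {"tx":0,"ty":0,"tz":-15,"ax":0,"ay":0,"az":0,"gripper":0.75},
    {"tx":0,"ty":0,"tz":-10,"ax":0,"ay":0,"az":0,"gripper":0.75},
    {"tx":0,"ty":0,"tz":0,"ax":0,"ay":0,"az":0,"gripper":0.75},
  ],
)

```text
time_s: 2.7
ee_pos: [505.6, -195.9, 41.4]
tcp_rot: [2.476, 1.934, 0.0]
force: [-0.1, -0.1, -0.4]
opening: 0.752
finger_force: 0.0
```

Call:
drive_tool(
  moves=[
    {"tx":0,"ty":0,"tz":-7,"ax":0,"ay":0,"az":0,"gripper":0.75},
    {"tx":0,"ty":0,"tz":-7,"ax":0,"ay":0,"az":0,"gripper":0.75},
    {"tx":0,"ty":0,"tz":-7,"ax":0,"ay":0,"az":0,"gripper":0.75},
    {"tx":0,"ty":0,"tz":0,"ax":0,"ay":0,"az":0,"gripper":0.75},
    {"tx":0,"ty":0,"tz":0,"ax":0,"ay":0,"az":0,"gripper":0.75},
  ],
)

```text
time_s: 3.12
ee_pos: [505.3, -195.8, 20.3]
tcp_rot: [-2.476, -1.934, 0.0]
force: [0.8, -0.1, 1.1]
opening: 0.753
finger_force: 0.0
```

Call:
drive_tool(
  moves=[
    {"tx":0,"ty":0,"tz":0,"ax":0,"ay":0,"az":0,"gripper":0.45},
    {"tx":0,"ty":0,"tz":0,"ax":0,"ay":0,"az":0,"gripper":0.4},
    {"tx":0,"ty":0,"tz":0,"ax":0,"ay":0,"az":0,"gripper":0.35},
    {"tx":0,"ty":0,"tz":0,"ax":0,"ay":0,"az":0,"gripper":0.33},
    {"tx":0,"ty":0,"tz":0,"ax":0,"ay":0,"az":0,"gripper":0.3},
  ],
)

```text
time_s: 3.53
ee_pos: [505.2, -195.8, 20.7]
tcp_rot: [-2.476, -1.934, 0.001]
force: [-2.9, 0.1, 4.9]
opening: 0.314
finger_force: 45.3
```

Call:
drive_tool(
  moves=[
    {"tx":0,"ty":0,"tz":0,"ax":0,"ay":0,"az":0,"gripper":0},
    {"tx":0,"ty":0,"tz":0,"ax":0,"ay":0,"az":0,"gripper":0},
    {"tx":0,"ty":0,"tz":0,"ax":0,"ay":0,"az":0,"gripper":0},
    {"tx":0,"ty":0,"tz":0,"ax":0,"ay":0,"az":0,"gripper":0},
    {"tx":0,"ty":0,"tz":0,"ax":0,"ay":0,"az":0,"gripper":0},
  ],
)

```text
time_s: 3.95
ee_pos: [505.2, -195.8, 20.7]
tcp_rot: [-2.476, -1.934, 0.0]
force: [-2.1, 0.6, 5.3]
opening: 0.306
finger_force: 58.5
```

Gripped: the opening of 0.31 is about 26–28 mm, and the force is 58 N. Lifting.

Call:
drive_tool(
  moves=[
    {"tx":0,"ty":0,"tz":8,"ax":0,"ay":0,"az":0,"gripper":0},
    {"tx":0,"ty":0,"tz":12,"ax":0,"ay":0,"az":0,"gripper":0},
    {"tx":0,"ty":0,"tz":20,"ax":0,"ay":0,"az":0,"gripper":0},
    {"tx":0,"ty":0,"tz":20,"ax":0,"ay":0,"az":0,"gripper":0},
    {"tx":0,"ty":0,"tz":20,"ax":0,"ay":0,"az":0,"gripper":0},
  ],
)

```text
time_s: 4.37
ee_pos: [505.1, -195.6, 101.3]
tcp_rot: [-2.476, -1.933, 0.0]
force: [0.4, -0.3, -2.1]
opening: 0.304
finger_force: 59.5
```

Call:
drive_tool(
  moves=[
    {"tx":0,"ty":0,"tz":20,"ax":0,"ay":0,"az":0,"gripper":0},
    {"tx":0,"ty":0,"tz":20,"ax":0,"ay":0,"az":0,"gripper":0},
    {"tx":0,"ty":0,"tz":10,"ax":0,"ay":0,"az":0,"gripper":0},
    {"tx":0,"ty":0,"tz":0,"ax":0,"ay":0,"az":0,"gripper":0},
    {"tx":0,"ty":0,"tz":0,"ax":0,"ay":0,"az":0,"gripper":0},
  ],
)

```text
time_s: 4.78
ee_pos: [505.2, -195.7, 149.9]
tcp_rot: [-2.476, -1.934, 0.0]
force: [-0.2, -0.7, -2.8]
opening: 0.306
finger_force: 59.6
```

```bash
python3 - <<'E'
from h import *
s=snap("side","pics/s3.png")
st=manip.get_state();print(st["ee_pos"],st["tcp_rot"],st["opening"],st["force"])
E
```

```text
[ 504.86969398 -195.47983359  149.17468575] [-2.47463690e+00 -1.93258296e+00  8.02018224e-04] 0.3038255849981859 [ 0.19880624  0.31404222 -2.76715534]
```

View pics/s3.png

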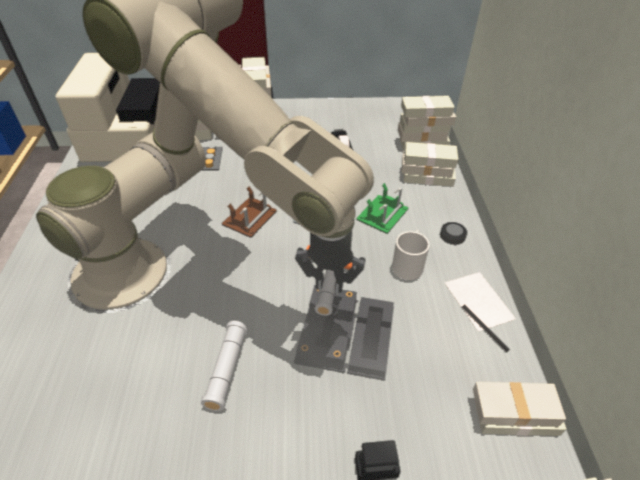

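The cartridge is held level and clear of the die, at (325,300) in the side view. Carrying it to the rack.

Call:
drive_tool(
  moves=[
    {"tx":0,"ty":12,"tz":0,"ax":0,"ay":0,"az":-1,"gripper":0},
    {"tx":0,"ty":25,"tz":0,"ax":0,"ay":0,"az":-1,"gripper":0},
    {"tx":0,"ty":32,"tz":0,"ax":0,"ay":0,"az":-1,"gripper":0},
    {"tx":0,"ty":32,"tz":0,"ax":0,"ay":0,"az":-1,"gripper":0},
    {"tx":0,"ty":32,"tz":0,"ax":0,"ay":0,"az":-1,"gripper":0},
  ],
)

```text
time_s: 5.25
ee_pos: [504.5, -61.3, 148.8]
tcp_rot: [-2.558, -1.821, 0.002]
force: [0.5, 0.1, -2.8]
opening: 0.302
finger_force: 59.6
```

Call:
drive_tool(
  moves=[
    {"tx":0,"ty":32,"tz":0,"ax":0,"ay":0,"az":-1,"gripper":0},
    {"tx":0,"ty":32,"tz":0,"ax":0,"ay":0,"az":-1,"gripper":0},
    {"tx":0,"ty":32,"tz":0,"ax":0,"ay":0,"az":-1,"gripper":0},
    {"tx":0,"ty":32,"tz":0,"ax":0,"ay":0,"az":-0.6,"gripper":0},
    {"tx":0,"ty":32,"tz":0,"ax":0,"ay":0,"az":0,"gripper":0},
  ],
)

```text
time_s: 5.67
ee_pos: [504.4, 98.8, 148.9]
tcp_rot: [-2.613, -1.741, 0.003]
force: [0.7, 0.1, -2.9]
opening: 0.307
finger_force: 59.6
```

Call:
drive_tool(
  moves=[
    {"tx":-2,"ty":32,"tz":0,"ax":0,"ay":0,"az":0,"gripper":0},
    {"tx":-2,"ty":32,"tz":0,"ax":0,"ay":0,"az":0,"gripper":0},
    {"tx":-1,"ty":24,"tz":0,"ax":0,"ay":0,"az":0,"gripper":0},
    {"tx":0,"ty":14,"tz":0,"ax":0,"ay":0,"az":0,"gripper":0},
    {"tx":0,"ty":0,"tz":0,"ax":0,"ay":0,"az":0,"gripper":0},
  ],
)

```text
time_s: 6.08
ee_pos: [499.3, 201.5, 148.7]
tcp_rot: [-2.61, -1.746, 0.003]
force: [0.7, -0.2, -3.2]
opening: 0.306
finger_force: 59.6
```

Call:
drive_tool(
  moves=[
    {"tx":0,"ty":0,"tz":-20,"ax":0,"ay":0,"az":0,"gripper":0},
    {"tx":0,"ty":0,"tz":-20,"ax":0,"ay":0,"az":0,"gripper":0},
    {"tx":0,"ty":0,"tz":-10,"ax":0,"ay":0,"az":0,"gripper":0},
    {"tx":0,"ty":0,"tz":0,"ax":0,"ay":0,"az":0,"gripper":0},
    {"tx":0,"ty":0,"tz":0,"ax":0,"ay":0,"az":0,"gripper":0},
  ],
)

```text
time_s: 6.5
ee_pos: [500.3, 198.8, 100.0]
tcp_rot: [-2.614, -1.742, 0.002]
force: [0.2, -0.4, -2.1]
opening: 0.304
finger_force: 59.6
```

```bash
python3 - <<'E'
from h import *
s1=snap("top");s2=snap("side")
for n,s in(("top",s1),("side",s2)): np.savez(n+"1.npz",P=pts(s),f=s["frame"])
st=manip.get_state();print(st["ee_pos"],st["tcp_rot"])
o=np.hstack([cv2.resize(s1["frame"][180:300,180:300],(400,400)),cv2.resize(s2["frame"][140:240,270:370],(400,400),interpolation=cv2.INTER_CUBIC)])
cv2.imwrite("pics/c4.png",o[:,:,::-1])
E
```

```text
[500.91933311 199.00965325 101.19468909] [2.61371141e+00 1.74183124e+00 2.08104987e-03]
```

View pics/c4.png

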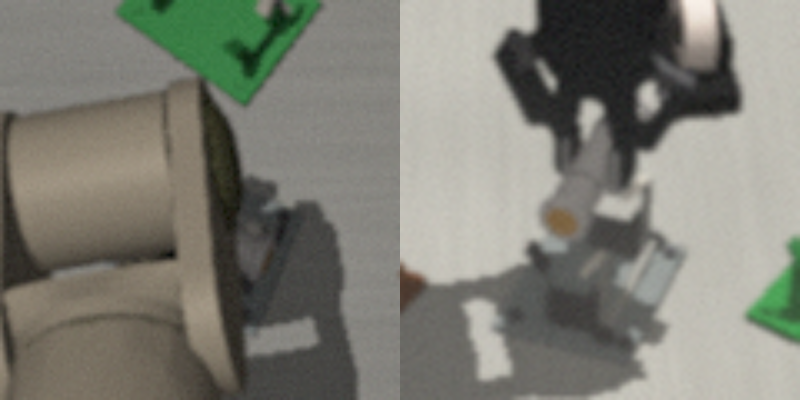

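The tube sits over the slots, with its near end at about (310.5,195.5) in the full side image. I'll measure tube versus rack in the same camera, in the rack's axes.

```bash
python3 - <<'E'
from h import *
a=np.deg2rad(-22.6); X=np.array([np.cos(a),np.sin(a)]); Y=np.array([-np.sin(a),np.cos(a)])
d=np.load("side1.npz");P=d["P"];g=d["f"].astype(int)
m=np.zeros((480,640),bool);m[165:202,300:330]=True
o=m&(g[...,0]-g[...,2]>50)&(P[...,2]>90); print("end disc",o.sum(),np.median(P[o],0),P[o][:,:2].mean(0)@X,P[o][:,:2].mean(0)@Y,P[o][:,2].mean())
t=m&(P[...,2]>95)&(P[...,2]<150)&(g.min(2)>75)
q=P[t];x=q[:,:2]@X;y=q[:,:2]@Y
for lo in range(305,375,10):
    k=(y>lo)&(y<lo+10)
    if k.sum()>5: print("tube y",lo,k.sum(),"x range",np.percentile(x[k],[3,50,97]).round(1),"ztop",np.percentile(q[k,2],95).round(1))
for n,rr in(("top",(200,285,215,290)),("side",(285,350,172,238))):
    d=np.load(n+"0.npz");P=d["P"];m=np.zeros((480,640),bool);m[rr[2]:rr[3],rr[0]:rr[1]]=True
    g=d["f"].astype(int)
    b=m&(abs(P[...,2]-8)<5)&(g[...,2]-g[...,0]>=0 if True else m)&(g[...,0]<125)
    x=P[b][:,:2]@X;y=P[b][:,:2]@Y
    print(n,"base n",b.sum(),"x",np.percentile(x,[.5,2,98,99.5]),"y",np.percentile(y,[.5,2,98,99.5]))
    for lo,hi,nm in((34,50,"low"),(60,85,"hi")):
        f=m&(P[...,2]>lo)&(P[...,2]<hi);x=P[f][:,:2]@X;y=P[f][:,:2]@Y
        for s in(0,1):
            for r in(0,1):
                k=((y>377)==s)&((x>384)==r)
                if k.sum()>3: print("  ",nm,s,r,k.sum(),"x",np.percentile(x[k],[5,50,95]).round(1),"y",np.percentile(y[k],[5,50,95]).round(1))
E
```

```text
end disc 18 [475.41259011 139.33478321 116.96028234] 385.0726564986545 311.4098895866951 116.4115448891824
tube y 305 78 x range [371.5 388.3 401.7] ztop 131.9
tube y 315 29 x range [372.8 390.8 402.5] ztop 132.1
tube y 325 29 x range [376.3 390.8 399.9] ztop 131.4
tube y 335 30 x range [378.2 393.9 400.3] ztop 131.3
tube y 345 22 x range [378.  388.5 399.6] ztop 130.0
tube y 355 71 x range [361.2 395.6 405. ] ztop 138.1
tube y 365 57 x range [358.6 386.5 412.8] ztop 132.7
top base n 1298 x [336.0674261  337.28245227 432.61891296 433.67613829] y [316.83096998 318.12488062 436.07327475 438.7551545 ]
   low 0 1 10 x [391.4 404.6 408.9] y [331.6 332.3 334.4]
   low 1 0 5 x [361.8 364.6 368.6] y [415.1 415.4 415.8]
   low 1 1 12 x [401.3 404.5 410.9] y [415.2 416.9 420.6]
   hi 0 0 20 x [355.5 359.3 363.5] y [331.3 337.  341.8]
   hi 0 1 35 x [396.9 404.2 411.2] y [332.2 336.4 341.8]
   hi 1 0 19 x [355.5 359.1 364.1] y [415.9 419.7 426.6]
   hi 1 1 35 x [395.1 404.2 411.3] y [416.3 421.  426.2]
side base n 62 x [340.23098733 341.32294298 430.07776123 430.90717911] y [311.94990722 312.2053339  427.52703944 431.96342942]
   low 0 0 18 x [360.3 365.7 368.5] y [325.  329.1 334.3]
   low 0 1 27 x [398.4 404.3 410. ] y [326.2 329.4 336.5]
   low 1 0 25 x [357.7 364.4 368.6] y [410.7 412.9 420.9]
   low 1 1 23 x [399.8 403.5 410. ] y [409.4 413.4 423.2]
   hi 0 0 20 x [354.9 358.2 362. ] y [327.8 333.4 337.8]
   hi 0 1 30 x [396.4 405.8 409.9] y [326.9 330.4 336.5]
   hi 1 0 16 x [353.9 358.7 361.9] y [410.1 416.2 422.1]
   hi 1 1 27 x [395.1 404.7 409.7] y [411.  415.6 421. ]
```

In the same camera the tube is within about 1 mm sideways and about 2.5 mm lengthways of the slot. I'll trim that and push down.

Call:
drive_tool(
  moves=[
    {"tx":-1.2,"ty":-1.7,"tz":0,"ax":0,"ay":0,"az":0,"gripper":0},
    {"tx":0,"ty":0,"tz":-10,"ax":0,"ay":0,"az":0,"gripper":0},
    {"tx":0,"ty":0,"tz":-8,"ax":0,"ay":0,"az":0,"gripper":0},
    {"tx":0,"ty":0,"tz":-6,"ax":0,"ay":0,"az":0,"gripper":0},
    {"tx":0,"ty":0,"tz":0,"ax":0,"ay":0,"az":0,"gripper":0},
  ],
)

```text
time_s: 7.02
ee_pos: [498.2, 197.3, 74.6]
tcp_rot: [-2.613, -1.742, 0.004]
force: [0.4, -0.4, -3.5]
opening: 0.308
finger_force: 59.6
```

Call:
drive_tool(
  moves=[
    {"tx":0,"ty":0,"tz":-3,"ax":0,"ay":0,"az":0,"gripper":0},
    {"tx":0,"ty":0,"tz":-3,"ax":0,"ay":0,"az":0,"gripper":0},
    {"tx":0,"ty":0,"tz":-3,"ax":0,"ay":0,"az":0,"gripper":0},
    {"tx":0,"ty":0,"tz":-3,"ax":0,"ay":0,"az":0,"gripper":0},
    {"tx":0,"ty":0,"tz":0,"ax":0,"ay":0,"az":0,"gripper":0},
  ],
)

```text
time_s: 7.43
ee_pos: [498.9, 197.4, 63.7]
tcp_rot: [-2.614, -1.742, 0.001]
force: [0.4, -0.1, -2.3]
opening: 0.306
finger_force: 59.6
```

Call:
drive_tool(
  moves=[
    {"tx":0,"ty":0,"tz":-2,"ax":0,"ay":0,"az":0,"gripper":0},
    {"tx":0,"ty":0,"tz":-2,"ax":0,"ay":0,"az":0,"gripper":0},
    {"tx":0,"ty":0,"tz":-2,"ax":0,"ay":0,"az":0,"gripper":0},
    {"tx":0,"ty":0,"tz":-2,"ax":0,"ay":0,"az":0,"gripper":0},
    {"tx":0,"ty":0,"tz":0,"ax":0,"ay":0,"az":0,"gripper":0},
  ],
)

```text
time_s: 7.85
ee_pos: [498.2, 198.0, 56.3]
tcp_rot: [-2.612, -1.742, 0.002]
force: [-4.9, 2.8, 2.4]
opening: 0.307
finger_force: 60.3
```

Call:
drive_tool(
  moves=[
    {"tx":0,"ty":0,"tz":-2,"ax":0,"ay":0,"az":0,"gripper":0},
    {"tx":0,"ty":0,"tz":-2,"ax":0,"ay":0,"az":0,"gripper":0},
    {"tx":0,"ty":0,"tz":-2,"ax":0,"ay":0,"az":0,"gripper":0},
    {"tx":0,"ty":0,"tz":-2,"ax":0,"ay":0,"az":0,"gripper":0},
    {"tx":0,"ty":0,"tz":0,"ax":0,"ay":0,"az":0,"gripper":0},
  ],
)

```text
time_s: 8.27
ee_pos: [497.3, 198.2, 47.6]
tcp_rot: [-2.611, -1.741, 0.005]
force: [-6.2, 4.4, -3.3]
opening: 0.307
finger_force: 59.7
```

Call:
drive_tool(
  moves=[
    {"tx":0,"ty":0,"tz":-2,"ax":0,"ay":0,"az":0,"gripper":0},
    {"tx":0,"ty":0,"tz":-2,"ax":0,"ay":0,"az":0,"gripper":0},
    {"tx":0,"ty":0,"tz":-2,"ax":0,"ay":0,"az":0,"gripper":0},
    {"tx":0,"ty":0,"tz":-2,"ax":0,"ay":0,"az":0,"gripper":0},
    {"tx":0,"ty":0,"tz":0,"ax":0,"ay":0,"az":0,"gripper":0},
  ],
)

```text
time_s: 8.68
ee_pos: [497.1, 197.9, 38.9]
tcp_rot: [-2.611, -1.741, 0.007]
force: [-4.5, 3.1, -7.1]
opening: 0.306
finger_force: 59.3
```

Call:
drive_tool(
  moves=[
    {"tx":0,"ty":0,"tz":-2,"ax":0,"ay":0,"az":0,"gripper":0},
    {"tx":0,"ty":0,"tz":-2,"ax":0,"ay":0,"az":0,"gripper":0},
    {"tx":0,"ty":0,"tz":-2,"ax":0,"ay":0,"az":0,"gripper":0},
    {"tx":0,"ty":0,"tz":-1,"ax":0,"ay":0,"az":0,"gripper":0},
    {"tx":0,"ty":0,"tz":0,"ax":0,"ay":0,"az":0,"gripper":0},
  ],
)

```text
time_s: 9.1
ee_pos: [498.3, 197.5, 32.4]
tcp_rot: [-2.613, -1.742, 0.003]
force: [-2.0, 0.9, -10.0]
opening: 0.307
finger_force: 59.4
```

Call:
drive_tool(
  moves=[
    {"tx":0,"ty":0,"tz":-1,"ax":0,"ay":0,"az":0,"gripper":0},
    {"tx":0,"ty":0,"tz":-1,"ax":0,"ay":0,"az":0,"gripper":0},
    {"tx":0,"ty":0,"tz":-1,"ax":0,"ay":0,"az":0,"gripper":0},
    {"tx":0,"ty":0,"tz":0,"ax":0,"ay":0,"az":0,"gripper":0},
    {"tx":0,"ty":0,"tz":0,"ax":0,"ay":0,"az":0,"gripper":0},
  ],
)

```text
time_s: 9.52
ee_pos: [498.9, 197.6, 30.6]
tcp_rot: [-2.614, -1.742, 0.0]
force: [-5.6, 1.1, -1.2]
opening: 0.308
finger_force: 60.4
```

Call:
drive_tool(
  moves=[
    {"tx":0,"ty":0,"tz":-1,"ax":0,"ay":0,"az":0,"gripper":0},
    {"tx":0,"ty":0,"tz":0,"ax":0,"ay":0,"az":0,"gripper":0},
    {"tx":0,"ty":0,"tz":-1,"ax":0,"ay":0,"az":0,"gripper":0},
    {"tx":0,"ty":0,"tz":0,"ax":0,"ay":0,"az":0,"gripper":0},
  ],
)

```text
time_s: 9.85
ee_pos: [498.9, 197.8, 29.7]
tcp_rot: [-2.613, -1.743, 0.0]
force: [-11.3, 1.9, 10.0]
opening: 0.305
finger_force: 61.7
```

```bash
python3 - <<'E'
from h import *
s2=snap("side")
st=manip.get_state();print(st["ee_pos"],st["force"])
o=cv2.resize(s2["frame"][160:240,270:370],(750,600),interpolation=cv2.INTER_CUBIC)
cv2.imwrite("pics/c5.png",o[:,:,::-1])
E
```

```text
[498.9314719  197.8193284   29.66698963] [-10.84657792   1.0192401    9.24216886]
```

View pics/c5.png

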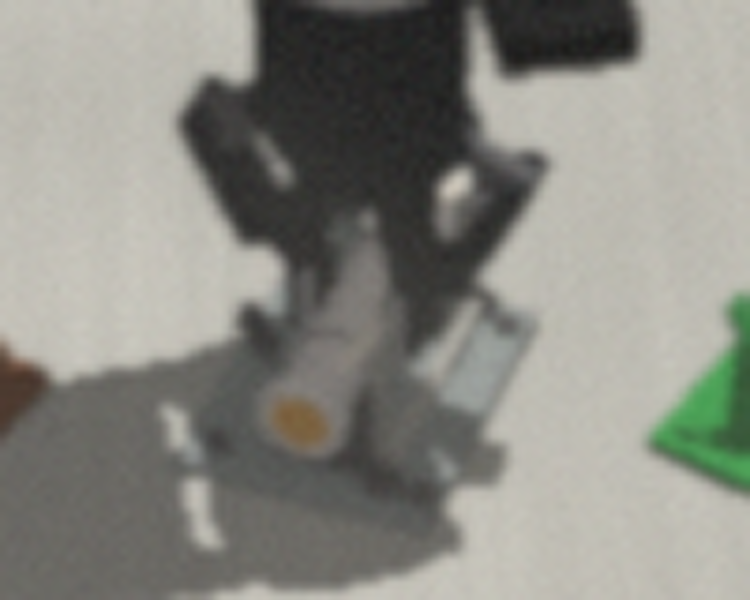

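The tube is down between the forks, with its end disc at (300,420) in the crop. The force points toward -x, so I'll ease 1 mm that way and press a little more.

Call:
drive_tool(
  moves=[
    {"tx":-0.9,"ty":0.4,"tz":0,"ax":0,"ay":0,"az":0,"gripper":0},
    {"tx":0,"ty":0,"tz":0,"ax":0,"ay":0,"az":0,"gripper":0},
    {"tx":0,"ty":0,"tz":0,"ax":0,"ay":0,"az":0,"gripper":0},
  ],
)

```text
time_s: 10.15
ee_pos: [498.9, 197.9, 29.7]
tcp_rot: [2.613, 1.742, 0.002]
force: [-6.2, -0.4, 6.8]
opening: 0.307
finger_force: 61.0
```

Call:
drive_tool(
  moves=[
    {"tx":0,"ty":0,"tz":-1,"ax":0,"ay":0,"az":0,"gripper":0},
    {"tx":0,"ty":0,"tz":0,"ax":0,"ay":0,"az":0,"gripper":0},
    {"tx":0,"ty":0,"tz":0,"ax":0,"ay":0,"az":0,"gripper":0},
  ],
)

```text
time_s: 10.4
ee_pos: [498.9, 197.9, 29.6]
tcp_rot: [2.613, 1.742, 0.003]
force: [-10.6, -2.4, 17.3]
opening: 0.306
finger_force: 62.3
```

The height is now stiff at 29.6 mm (home was expected at about 29.3), so it is on the slot floor. Releasing gently.

Call:
drive_tool(
  moves=[
    {"tx":0,"ty":0,"tz":1,"ax":0,"ay":0,"az":0,"gripper":0},
    {"tx":0,"ty":0,"tz":0,"ax":0,"ay":0,"az":0,"gripper":0.36},
    {"tx":0,"ty":0,"tz":0,"ax":0,"ay":0,"az":0,"gripper":0.45},
    {"tx":0,"ty":0,"tz":0,"ax":0,"ay":0,"az":0,"gripper":0.55},
    {"tx":0,"ty":0,"tz":0,"ax":0,"ay":0,"az":0,"gripper":0.55},
  ],
)

```text
time_s: 10.82
ee_pos: [498.9, 197.8, 28.6]
tcp_rot: [2.613, 1.742, 0.002]
force: [0.6, -1.4, 0.1]
opening: 0.548
finger_force: 0.0
```

Call:
drive_tool(
  moves=[
    {"tx":0,"ty":0,"tz":5,"ax":0,"ay":0,"az":0,"gripper":0.55},
    {"tx":0,"ty":0,"tz":10,"ax":0,"ay":0,"az":0,"gripper":0.55},
    {"tx":0,"ty":0,"tz":10,"ax":0,"ay":0,"az":0,"gripper":0.55},
    {"tx":0,"ty":0,"tz":10,"ax":0,"ay":0,"az":0,"gripper":0.55},
    {"tx":0,"ty":0,"tz":10,"ax":0,"ay":0,"az":0,"gripper":0.55},
  ],
)

```text
time_s: 11.23
ee_pos: [498.5, 198.0, 74.8]
tcp_rot: [2.614, 1.742, 0.002]
force: [-0.2, -0.7, -0.0]
opening: 0.545
finger_force: 0.0
```

Released without contact. I'll rise and pull back to look at it.

Call:
drive_tool(
  moves=[
    {"tx":0,"ty":0,"tz":25,"ax":0,"ay":0,"az":0,"gripper":0.55},
    {"tx":0,"ty":0,"tz":35,"ax":0,"ay":0,"az":0,"gripper":0.55},
    {"tx":0,"ty":0,"tz":35,"ax":0,"ay":0,"az":0,"gripper":0.55},
    {"tx":-20,"ty":0,"tz":30,"ax":0,"ay":0,"az":0,"gripper":0.55},
    {"tx":-30,"ty":20,"tz":0,"ax":0,"ay":0,"az":0,"gripper":0.55},
  ],
)

```text
time_s: 11.65
ee_pos: [451.3, 216.7, 204.7]
tcp_rot: [2.613, 1.736, 0.016]
force: [0.4, 1.0, 1.7]
opening: 0.552
finger_force: 0.0
```

Call:
drive_tool(
  moves=[
    {"tx":-30,"ty":20,"tz":0,"ax":0,"ay":0,"az":0,"gripper":0.55},
    {"tx":-30,"ty":20,"tz":0,"ax":0,"ay":0,"az":0,"gripper":0.55},
    {"tx":-30,"ty":20,"tz":0,"ax":0,"ay":0,"az":0,"gripper":0.55},
    {"tx":-30,"ty":20,"tz":0,"ax":0,"ay":0,"az":0,"gripper":0.55},
    {"tx":0,"ty":0,"tz":0,"ax":0,"ay":0,"az":0,"gripper":0.55},
  ],
)

```text
time_s: 12.07
ee_pos: [324.0, 300.1, 199.4]
tcp_rot: [-2.609, -1.748, -0.001]
force: [1.0, -0.3, -0.3]
opening: 0.55
finger_force: 0.0
```

```bash
python3 - <<'E'
from h import *
a=np.deg2rad(-22.6); X=np.array([np.cos(a),np.sin(a)]); Y=np.array([-np.sin(a),np.cos(a)])
o=[]
for n,r in(("top",(195,285,212,292)),("side",(280,360,165,240))):
    s=snap(n);P=pts(s);g=s["frame"].astype(int)
    m=np.zeros((480,640),bool);m[r[2]:r[3],r[0]:r[1]]=True
    t=m&(P[...,2]>48)&(P[...,2]<66)&(g.min(2)>90);q=P[t];y=q[:,:2]@Y;x=q[:,:2]@X
    k=abs(x-384)<14
    print(n,k.sum(),"ztop",np.percentile(q[k,2],[50,90]),"y",np.percentile(y[k],[1,99]),"x",np.median(x[k]))
    h=m&(P[...,2]>66);q=P[h];x=q[:,:2]@X;y=q[:,:2]@Y
    for sd in(0,1):
        k=(x>388)&((y>377)==sd);print("  tip x",k.sum(),np.percentile(x[k],[5,50,95]) if k.any() else "")
    o.append(cv2.resize(s["frame"][r[2]:r[3],r[0]:r[1]],(400,400),interpolation=cv2.INTER_CUBIC))
cv2.imwrite("pics/c6.png",np.hstack(o)[:,:,::-1])
E
```

```text
top 554 ztop [56.42449419 60.07578793] y [313.14778346 440.87886461] x 385.6984836397701
  tip x 24 [401.70688251 406.31302531 411.46757773]
  tip x 26 [399.83755966 406.06144751 411.48668218]
side 294 ztop [57.50817438 60.58777942] y [309.15839479 438.99384392] x 386.4433323726406
  tip x 20 [397.71744061 405.31130448 409.88991105]
  tip x 17 [398.07980851 404.39622902 408.98089908]
```

View pics/c6.png

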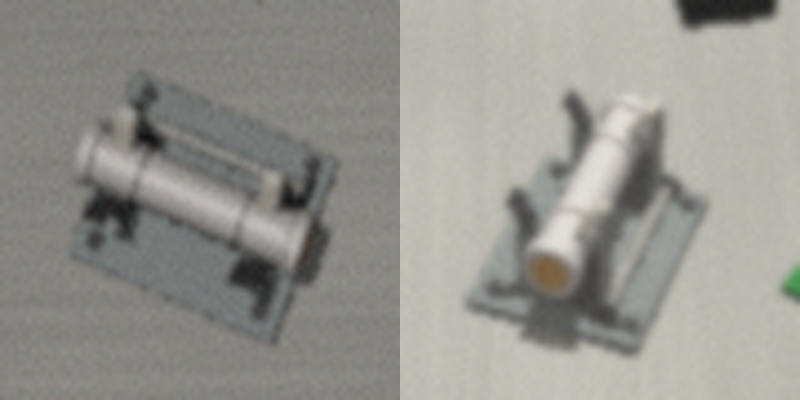

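The cartridge lies in both forks with its top at about 59–60 mm, so its axis is at about 45 mm. It is centred lengthways, and the jaw tips are back at their starting x. I'm handing in.

```bash
python3 -c "
from workcell import manip
print(manip.finish_job())"
```

```text
the job is handed in; nothing more can be done
None
```

The cartridge is seated in both forks of the grey rack with the jaw back at its shut position and the gripper clear, and the job was handed in at about 12 s; the hand-in returned no verdict.

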